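Walk the cast connector block round and set it against the fence

ROBOT

A 7-joint arm with a two-finger parallel gripper is mounted at the origin on a cart in front of the work surface, level with it; the furniture and walls round the work are solid. World frame = base frame: x ahead of the robot, y to its left, z up, the work surface at z = 0. Lengths are in m, angles in rad, forces in N, time in s.
With the tool pointing down it reaches from about 0.4 to 0.875 m from the base axis. Payload 19.3 kg.
Tool frame: the origin (TCP) lies at the very end of the fingers, on their centre line; the grasp point (between the pads) lies behind it (ctrl.grip_depth is the z of the grasp point in the tool frame, in m); z points along the fingers, y is the line along which they close (so a half turn about z gives the same grasp; the last joint's range is limited). The gripper opens to 85 mm and grips with 20 to 120 N. Pads are 22 mm wide; open, the fingers measure 114 mm over their backs; the gripper's body (76 mm by 85 mm) begins 54 mm behind the grasp point. The pads swing forward as they close: fully open they stand 13 mm farther back than shut.
Start: joints at [1.125, 0.521, -0.036, 1.599, 0.021, 1.021, -0.113], TCP at [0.229, -0.581, 0.231] pointing down, gripper open.
Joint ranges: [-2.91, 2.91], [-0.3, 2.13], [-1.5, 1.42], [0.17, 2.43], [-1.26, 4.41], [0.16, 1.93], [-2.52, 2.52]. Speed limits (rad/s): [1.89, 1.89, 2.39, 2.39, 3.01, 3.01, 3.01].

INTERFACE

Orientations are given as a unit quaternion [x, y, z, w].
In Python, from station import telemetry, cams, ctrl, spotter gives the robot as it stands.
- The arm moves only by the tool send_rows, never from a script. Its argument "targets" is a list that holds one entry, the list of rows, each a list of 5 numbers: the shift along the world's x, y, z in mm, then the turn about the world's z in rad, then the opening, from -1 (shut) to 1 (fully open), so that 0 is half open. In form: [[[tx, ty, tz, twist, grip], ...]]. A call has 1 to 12 rows; each row is the pose to reach, as a shift and turn from the pose commanded when the call began; what a row does not reach only later rows make up. A row lasts 1/12 s, in which the tool goes at most 41.7 mm and 7.16 degrees, less where a joint would pass 70% of its speed; a pose out of reach is approached as far as the arm can. A call with a gripper value outside its range is refused whole. The fingers move at their own pace and stop on an object; "grip_force" is the grip in N (left out, the last holds). Time passes only in rows, so rows that repeat a pose let the fingers close. It gives the time, the measured TCP pose, the force, the opening and the grip force at its end, in the units of the state.
- telemetry.get_obs(): the state, without advancing time (a new reading comes with each control period).
- cams.capture(name): name is "side" or "top"; returns the picture (400x640x3 uint8, blue, green, red); there is no depth.
- cams.camera_info(name): a dict with "camera_matrix" (3x3 intrinsics, pixels), "D" ([k1, k2, p1, p2, k3] as OpenCV has them; the pictures are not rectified), "extrinsics" (4x4, takes a point from camera to world coordinates). Camera axes: x right, y down, z forward; pixel columns grow to the right and rows downward; lengths in m; the calibration is good to about 2 mm. A picture is of the moment at which its call begins. camera_info takes no time and is no camera call.
- ctrl.close_job(): hands the job in; it is judged then, once.
Trained networks look in the newest picture that a camera, given by its name, has taken for a name from the list of things; names that differ only in an ending like _2 or _b are one class to them, and where a whole thing is asked for, a point or a joint stands for the part that bears it (a point fixed in the world has none). Each returns a list of dicts, best first, with "p" (0 to 1); they miss things now and then, are a little off and sometimes report something else, mostly with a low value. They report only what shows in the picture. A call takes as long as a camera call. They do not tell look-alikes from the thing itself.
- spotter.cut_out(target, camera): "region" (400x640 bool, what is visible of it) and "centre" ([column, row] in pixels, amid what is visible of it).
- spotter.pinpoint(target, camera): "centre" ([column, row] in pixels: a listed point, or the origin of a listed thing).
The state is a dict: "time": time; "joints": joint angles; "qvel": joint speeds; "tau": joint torques, N m; "eef_pos": TCP position; "orientation": TCP orientation; "ft_force": force on the tool from outside, world axes, zero at the start; "moment": the same for the moment, N m; "grip_width": finger opening in m; "grasp_force": force on a finger pad.
Only numpy, scipy, OpenCV 4.12 (cv2) and the standard library are available. Lean on these libraries where they do the work, as an engineer would, in place of code of your own. Each camera call takes 0.05 s, during which the arm holds its last target. There are 200 camera calls.

TASK

The heavy green cast block lies askew in front of the aluminium fence. With the fingertips only, never gripping or lifting it, push its corners in turn to walk it round until one of its two long sides (either one) squarely faces the fence while the block is still clear of it; then push it up until that long side lies flat against the fence, no part of it sticking out past the fence's ends. Do not move the other things on the table, and leave the block lying there with the robot clear of it.

Things in the scene. Friction and masses are not known exactly. Their poses are not given: they have to be found in the camera images.
- block: cast block, loose, 0.7 to 1 kg, green sides, aluminium top with six small bores; 85 mm along its own x, 125 mm along its own y, 38 mm high. Origin at the centre of its underside, z up. Long sides: faces at own x = +-42.5 mm; short sides: own y = +-62.5 mm. Slides at a push of some 5 to 15 N and stays where left. Starts with its long sides roughly across the fence, 45 to 90 degrees to turn by the shorter way.
- fence: aluminium angle fixed to the table, 220 mm long along its own y, 30 mm high. Origin: middle of the lower edge of its front face, on the table. The front face is the plane own x = 0; the block lies on the -x side, toward the robot. The upright is 10 mm thick; behind it a 5 mm high foot reaches to own x = +42 mm, with two black screws 17 mm high at own y = +-85 mm.
- solvent_bottle: bystander, loose, to be left alone: tall white plastic bottle with a black cap, 82 mm diameter, 220 mm high; origin at the centre of its underside
- sleeve_vial: bystander, loose, to be left alone: slim clear tube with a blue cap, 30 mm diameter, 75 mm high, standing just past the right end of the fence; origin at the centre of its underside
- side_cutter: bystander, loose, to be left alone: small cutter with red handles lying flat, 133 x 41 x 13 mm; origin at the centre of its underside
- tape_1: bystander, loose, to be left alone: small roll of black tape, 62 mm diameter, 19 mm high, just past the left end of the fence; origin at the centre of its underside
- fibre_stripper: bystander, loose, to be left alone: plier-like stripper with yellow handles lying flat, 155 x 41 x 12 mm; origin at the centre of its underside
There are look-alikes about, which are no part of the job. Of the things shaped like the block, the green one is meant.

How it is judged:
On the way:
1. a long side of the block faces the fence squarely (within about 8 degrees) while the block is still clear of the fence (angle between the x axis of block and the x axis of fence, either way round below 0.14 rad and x of block in the frame of fence below -0.056 m), for 0.2 s.
At the end, for the whole second after the job is handed in: the block lies at rest and level on the table, a long side against the fence's front face (within 2 degrees and 3 mm) and all of it within the fence's length (about 2 mm over) (angle between the x axis of block and the x axis of fence, either way round below 0.035 rad and x of block in the frame of fence between -0.0455 and -0.038 m and y of block in the frame of fence between -0.0495 and 0.0495 m and height (world z) of block below 0.004 m and angle between block's own z axis and vertical below 0.03 rad and linear speed of block below 0.01 m/s and angular speed of block below 0.05 rad/s); the robot touches nothing.
It fails at once if the block is lifted off the table or tipped (height (world z) of block above 0.01 m or angle between block's own z axis and vertical above 0.14 rad).
It fails at once if another thing on the table is moved more than 15 mm or knocked over (distance of any of solvent_bottle, sleeve_vial, side_cutter, tape_1, fibre_stripper from where it was at the start of the episode above 0.015 m or angle between any of solvent_bottle, sleeve_vial, side_cutter, tape_1, fibre_stripper's own z axis and vertical above 0.3 rad).
It also fails if it takes over 72 s, if anything falls off the work surface, if the arm or the gripper's body presses on something with over 40 N, if the wrist force passes 120 N, or if a joint passes its speed limit or range.

## Working session

There is one attempt and no reset: what is moved stays moved. The work goes in short steps, Python scripts to look and compute and a tool call to move; the robot and the scene stay as the last step left them, time stands still between calls to the robot, and variables do not carry over. Pictures are saved under pics/ and viewed, at most 10 in all, crops included, and the job is handed in when it is done.

Besides the shell and the picture viewer there is one more tool, called after ">>>" by a JSON object that holds its "method" and its "body", one argument or row to a line. send_rows: Moves the arm, as the interface text tells. Its arguments: {"type":"object","properties":{"targets":{"type":"array"},"grip_force":{"type":"number"}},"required":["targets"]}

```bash
mkdir -p pics; ls; python3 - <<'E'
from station import telemetry, cams, ctrl, spotter
import cv2, numpy as np
o=telemetry.get_obs(); print({k:np.round(v,3) for k,v in o.items()}); print(ctrl.grip_depth)
ims=[cams.capture(n) for n in("top","side")]
for n,im in zip(("top","side"),ims):
    i=cams.camera_info(n); print(n,np.round(i["camera_matrix"],1).tolist(),np.round(i["D"],4),np.round(i["extrinsics"],3).tolist())
    cv2.imwrite(f"pics/{n}0.png",im)
    for t in("block","fence"):
        for r in spotter.cut_out(t,n)[:3]: print(n,t,r["p"],r["centre"],r["region"].sum())
E
```

```text
pics
{'time': np.float64(0.0), 'joints': array([ 1.125,  0.522, -0.036,  1.6  ,  0.021,  1.021, -0.113]), 'qvel': array([-0.   , -0.001,  0.001, -0.   ,  0.001,  0.   ,  0.001]), 'tau': array([ 1.0000e-03, -9.2712e+01,  1.9800e+00, -3.6994e+01,  1.8000e-02,
        8.0000e-03, -0.0000e+00]), 'eef_pos': array([ 0.229, -0.581,  0.231]), 'orientation': array([ 0.982,  0.187, -0.   , -0.001]), 'ft_force': array([0.077, 0.385, 0.257]), 'moment': array([ 0.036,  0.014, -0.007]), 'grasp_force': np.float64(0.0), 'grip_width': np.float64(0.086)}
-0.0187
top [[455.8, 0.0, 315.6], [0.0, 455.8, 194.2], [0.0, 0.0, 1.0]] [0.0317 0.     0.     0.     0.    ] [[-0.001, -0.998, 0.071, 0.469], [-1.0, 0.001, 0.002, 0.028], [-0.002, -0.071, -0.998, 1.193], [0.0, 0.0, 0.0, 1.0]]
top block 0.83 [344.8, 208.3] 1669
top block 0.81 [267.7, 253.1] 1691
top block 0.36 [208.1, 233.9] 349
top fence 0.62 [336.8, 142.1] 1308
side [[367.7, 0.0, 321.6], [0.0, 367.7, 205.0], [0.0, 0.0, 1.0]] [-0.0414  0.      0.      0.      0.    ] [[1.0, 0.018, -0.021, 0.571], [0.027, -0.691, 0.722, -0.71], [-0.001, -0.723, -0.691, 0.701], [0.0, 0.0, 0.0, 1.0]]
side block 0.7 [306.0, 217.1] 1588
side block 0.67 [271.0, 168.7] 1143
side fence 0.63 [374.8, 217.1] 903
```

```bash
python3 - <<'E'
import cv2
im=cv2.imread("pics/top0.png"); cv2.imwrite("pics/top0c.png",cv2.resize(im[90:310,180:460],None,fx=2.7,fy=2.7,interpolation=cv2.INTER_CUBIC))
E
```

```text
(no output)
```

View pics/top0.png

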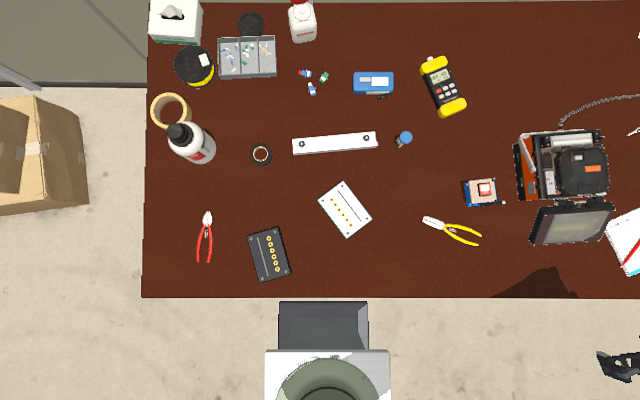

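View pics/top0c.png

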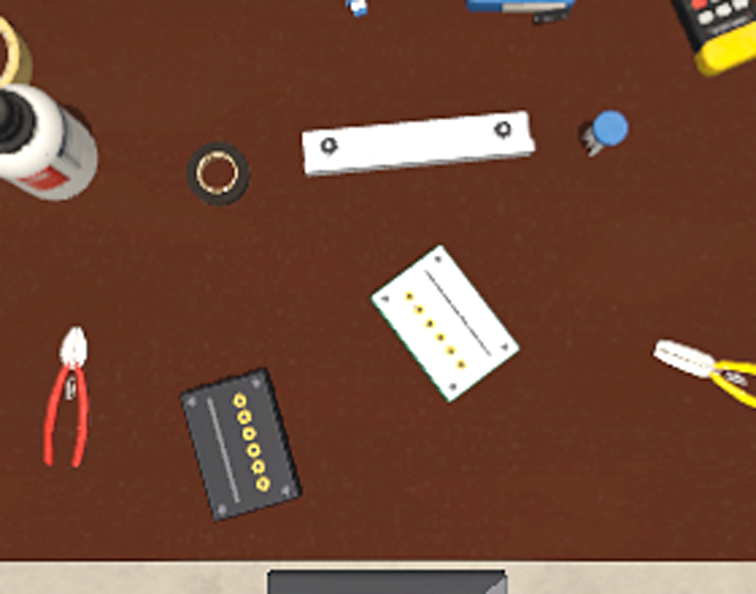

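View pics/side0.png

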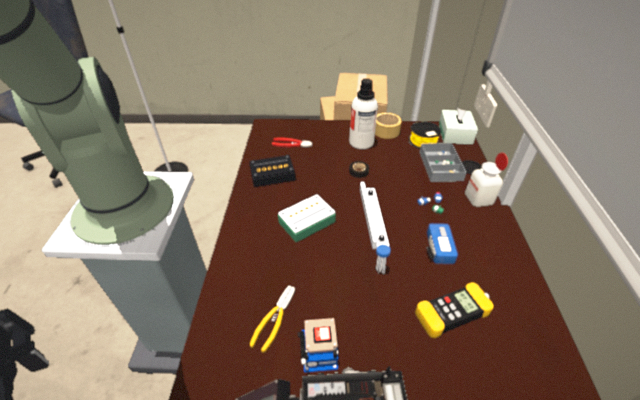

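Top view: the green block (white top) is centred near (345,209), with its long axis running down-right. The fence front edge runs from about (292,154) to (378,148), with the tape at (261,154), the vial at (403,140), and the black look-alike at (268,253). Next I'll measure.

```bash
cat > h.py <<'E'
from station import telemetry, cams, ctrl, spotter
import cv2, numpy as np, json
def to_world(px,name,z):
    i=cams.camera_info(name); px=np.asarray(px,float).reshape(-1,1,2)
    n=cv2.undistortPoints(px,np.array(i["camera_matrix"]),np.array(i["D"])).reshape(-1,2)
    T=np.array(i["extrinsics"]); d=np.c_[n,np.ones(len(n))]@T[:3,:3].T
    return T[:3,3]+d*((z-T[2,3])/d[:,2])[:,None]
def to_px(P,name):
    i=cams.camera_info(name); E=np.linalg.inv(np.array(i["extrinsics"]))
    return cv2.projectPoints(np.asarray(P,float).reshape(-1,3),cv2.Rodrigues(E[:3,:3])[0],E[:3,3],np.array(i["camera_matrix"]),np.array(i["D"]))[0].reshape(-1,2)
def bright(im,seed,thr=150):
    m=(im.min(2)>thr).astype(np.uint8); m=cv2.morphologyEx(m,cv2.MORPH_CLOSE,np.ones((5,5),np.uint8))
    n,l,st,c=cv2.connectedComponentsWithStats(m)
    ok=[k for k in range(1,n) if st[k,4]>300]
    k=min(ok,key=lambda k:np.hypot(*(c[k]-seed))); return (l==k).astype(np.uint8)
def rect(mask,name,z):
    c=max(cv2.findContours(mask,cv2.RETR_EXTERNAL,cv2.CHAIN_APPROX_NONE)[0],key=cv2.contourArea)
    P=to_world(c,name,z)[:,:2]
    (cx,cy),(w,h),a=cv2.minAreaRect((P*1000).astype(np.float32))
    return cx,cy,w,h,a,P
def block(im,name,seed):
    cx,cy,w,h,a,P=rect(bright(im,seed),name,.038)
    if w>h: w,h,a=h,w,a+90   # now w along block x at angle a
    return cx,cy,w,h,(a+90)%180-90
E
python3 - <<'E'
from h import *
im=cams.capture("top")
print("block",np.round(block(im,"top",(345,209)),1))
im2=cams.capture("side"); print("block side",np.round(block(im2,"side",(307,212)),1))
m=bright(im,(335,143)); ys,xs=np.nonzero(m); 
# front edge: lowest pixel per column; print profile
cols=range(xs.min(),xs.max()+1); print(xs.min(),xs.max())
b=[(c,ys[xs==c].max(),ys[xs==c].min()) for c in cols]; print(b[::8],b[-1])
print(im[140:162,335].tolist())
for t in("tape_1","sleeve_vial","side_cutter","solvent_bottle","fibre_stripper"):
    r=spotter.pinpoint(t,"top"); print(t,[(x["p"],x["centre"],np.round(to_world(x["centre"],"top",0)[0,:2],3)) for x in r[:1]])
r=spotter.pinpoint("block","top");print([(x["p"],np.round(to_world(x["centre"],"top",0)[0,:2],3)) for x in r])
r=spotter.pinpoint("fence","top");print([(x["p"],np.round(to_world(x["centre"],"top",0)[0,:2],3)) for x in r])
E
```

```text
block [512.9 -43.2  82.1 122.6 -53. ]
block side [513.1 -45.1  87.5 126.  -53. ]
292 377
[(292, np.int64(144), np.int64(139)), (300, np.int64(154), np.int64(138)), (308, np.int64(152), np.int64(137)), (316, np.int64(151), np.int64(137)), (324, np.int64(150), np.int64(136)), (332, np.int64(149), np.int64(135)), (340, np.int64(149), np.int64(134)), (348, np.int64(148), np.int64(134)), (356, np.int64(148), np.int64(133)), (364, np.int64(147), np.int64(132)), (372, np.int64(146), np.int64(131))] (377, np.int64(145), np.int64(142))
[[255, 255, 255], [255, 255, 255], [255, 255, 255], [255, 255, 255], [255, 255, 255], [255, 255, 255], [255, 255, 255], [255, 255, 255], [255, 255, 255], [255, 255, 255], [145, 148, 150], [88, 97, 122], [26, 44, 95], [32, 49, 97], [36, 55, 99], [34, 53, 98], [35, 54, 98], [35, 55, 99], [36, 55, 99], [37, 53, 100], [34, 50, 98], [33, 50, 99]]
tape_1 [(0.82, [261.8, 154.0], array([0.66 , 0.172]))]
sleeve_vial [(0.62, [400.6, 142.3], array([ 0.691, -0.195]))]
side_cutter [(0.83, [206.6, 233.9], array([0.45 , 0.314]))]
solvent_bottle [(0.82, [204.0, 147.3], array([0.678, 0.324]))]
fibre_stripper [(0.83, [447.9, 227.8], array([ 0.465, -0.314]))]
[(0.94, array([0.39 , 0.144])), (0.66, array([ 0.513, -0.042]))]
[(0.89, array([ 0.667, -0.023]))]
```

```bash
python3 - <<'E'
from h import *
for name in ("top","side"):
    im=cams.capture(name); g=im.min(2).astype(np.uint8)
    # fit a 220x~42 fence outline by optimisation on top view: front lower edge / front top edge by gradient
    F=spotter.pinpoint("fence",name)[0]["centre"]; print(name,F,np.round(to_world(F,name,0),4))
    m=spotter.cut_out("fence",name)[0]["region"].astype(np.uint8)
    cx,cy,w,h,a,P=rect(m,name,.0); print(np.round([cx,cy,w,h,a],1))
im=cams.capture("top"); g=im.min(2).astype(float)
pts=[]
for c in range(298,374,2):
    col=g[143:160,c]; k=np.where(col>190)[0].max(); 
    v=col[k:k+4]; s=k+(v[0]-150)/(v[0]-v[1]) if v[1]<150 else k+1+(v[1]-150)/(v[1]-v[2])
    pts.append((c,143+s))
W=to_world(pts,"top",.03)[:,:2]
vx,vy,x0,y0=cv2.fitLine(W.astype(np.float32),cv2.DIST_HUBER,0,1e-4,1e-4).ravel()
print("dir",vx,vy,x0,y0,"theta",np.degrees(np.arctan2(-vx*np.sign(vy),abs(vy))), "x at y=-.023",x0+(-.023-y0)*vx/vy)
print(np.round(pts[::6],1).tolist(), np.abs((W-[x0,y0])@[vy,-vx]).max())
cv2.imwrite("pics/f.png",cv2.resize(im[125:165,280:390],None,fx=7,fy=7,interpolation=cv2.INTER_NEAREST))
E
```

```text
top [336.4, 150.2] [[ 0.6699 -0.0251  0.    ]]
[688.2 -17.   45.6 224.9   6.2]
side [364.8, 217.1] [[ 0.667 -0.021  0.   ]]
[687.6  -3.2  44.8 239.8   5.4]
dir 0.0899962 -0.9959421 0.6642063 -0.009375313 theta 5.1633883 x at y=-.023 0.6654375
[[298.0, 152.9], [310.0, 152.0], [322.0, 150.8], [334.0, 150.0], [346.0, 149.0], [358.0, 148.0], [370.0, 147.0]] 0.001682271242676389
```

View pics/f.png

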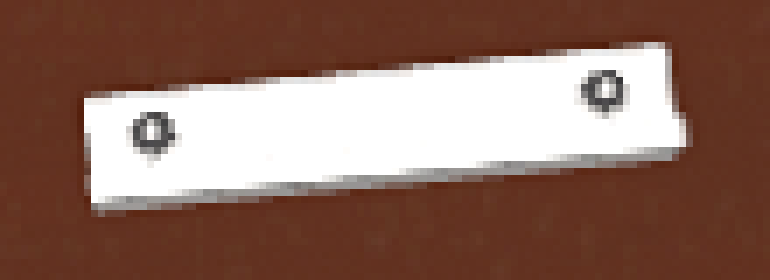

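Crop: front face top edge runs from (293,154) to (378,146), length ≈ 85 px ≈ 218 mm, which agrees with the given 220 mm. So the fence origin is about (0.6655,-0.0225), yaw +5.2°. The block is at (0.513,-0.044), yaw −53°, so it needs about +58°. First I'll push the far end's right-hand long face back-left, then the near end's left-hand face forward.

>>> {"method": "send_rows", "body": {
  "targets": [
    [[369,504,0,0.27,-1],[369,504,0,0.27,-1],[369,504,0,0.27,-1],[369,504,0,0.27,-1],[369,504,0,0.27,-1],[369,504,0,0.27,-1],[369,504,0,0.27,-1],[369,504,0,0.27,-1],[369,504,0,0.27,-1],[369,504,0,0.27,-1],[369,504,0,0.27,-1],[369,504,0,0.27,-1]]
  ]
}}

```text
time: 2.1
eef_pos: [0.5256, -0.1761, 0.2316]
orientation: [0.948, 0.317, 0.0, 0.0]
ft_force: [0.9, -0.7, 0.2]
grip_width: -0.0002
grasp_force: 0.0
```

>>> {"method": "send_rows", "body": {
  "targets": [
    [[0,0,0,0,-1],[0,0,0,0,-1],[0,0,0,0,-1]]
  ]
}}

```text
time: 2.35
eef_pos: [0.5245, -0.1782, 0.2312]
orientation: [0.948, 0.317, -0.0, 0.0]
ft_force: [-0.1, -0.2, 0.0]
grip_width: -0.0002
grasp_force: 0.0
```

>>> {"method": "send_rows", "body": {
  "targets": [
    [[30,40,0,0,-1],[52,72,0,0,-1],[73,101,-20,0,-1],[73,101,-60,0,-1],[73,101,-100,0,-1],[73,101,-140,0,-1],[73,101,-180,0,-1],[73,101,-205,0,-1],[73,101,-215,0,-1],[73,101,-221,0,-1],[73,101,-221,0,-1]]
  ]
}}

```text
time: 3.27
eef_pos: [0.5977, -0.0778, 0.0103]
orientation: [0.949, 0.317, -0.0, 0.0]
ft_force: [-0.4, 0.6, 0.5]
grip_width: 0.0001
grasp_force: 0.0
```

```bash
python3 - <<'E'
from h import *
a=cams.capture("top");b=cams.capture("side")
cv2.imwrite("pics/a.png",np.vstack([cv2.resize(a[100:300,200:480],(700,500))[:300],cv2.resize(b[130:290,200:480],(700,300))]))
E
```

```text
(no output)
```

View pics/a.png

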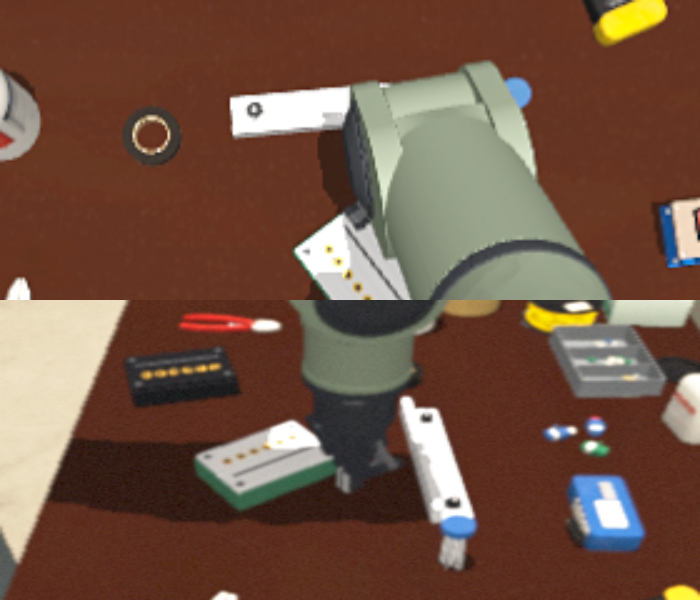

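>>> {"method": "send_rows", "body": {
  "targets": [
    [[-6,8,0,0,-1],[-12,16,0,0,-1],[-15,20,0,0.03,-1],[-19,24,0,0.07,-1],[-23,28,0,0.11,-1],[-27,32,0,0.15,-1],[-31,36,0,0.2,-1],[-36,40,0,0.25,-1],[-41,43,0,0.3,-1],[-46,46,0,0.3,-1]]
  ]
}}

```text
time: 4.2
eef_pos: [0.5517, -0.0304, 0.0106]
orientation: [0.889, 0.458, 0.0, 0.0]
ft_force: [5.4, -0.9, 1.4]
grip_width: 0.0002
grasp_force: 2.2
```

>>> {"method": "send_rows", "body": {
  "targets": [
    [[15,-25,0,0,-1],[20,-30,30,0,-1],[20,-30,70,0,-1],[10,-60,100,0,-1],[-10,-100,110,0,-1],[-20,-140,110,0,-1],[-20,-180,110,0,-1],[-20,-180,110,0,-1]]
  ]
}}

```text
time: 4.87
eef_pos: [0.5291, -0.2189, 0.1204]
orientation: [0.892, 0.452, -0.001, 0.001]
ft_force: [-0.1, -0.4, -0.2]
grip_width: -0.0001
grasp_force: 0.0
```

```bash
cat >> h.py <<'E'
O=np.array([.6655,-.0225]); TH=np.radians(5.2)
def report(cx,cy,w,h,a):
    d=np.array([cx,cy])/1000-O; c,s=np.cos(TH),np.sin(TH)
    print("block xy %.1f %.1f size %.1f %.1f yaw %.1f | fence x %.1f y %.1f rel %.1f"%(cx,cy,w,h,a,1e3*(d@[c,s]),1e3*(d@[-s,c]),a-np.degrees(TH)))
def look(seed_xy):
    for n in("top","side"):
        im=cams.capture(n); cv2.imwrite(f"pics/last_{n}.png",im)
        s=to_px([*seed_xy,.038],n)[0]; report(*block(im,n,s))
E
python3 -c "
from h import *
look((.505,-.02))"
```

```text
block xy 478.6 -35.2 size 82.5 122.2 yaw -34.2 | fence x -187.3 y 4.3 rel -39.4
block xy 459.1 -64.5 size 60.8 86.1 yaw 55.4 | fence x -209.3 y -23.1 rel 50.2
```

>>> {"method": "send_rows", "body": {
  "targets": [
    [[-30,30,0,0,-1],[-50,60,0,0,-1],[-70,90,0,0,-1],[-90,120,0,0,-1],[-105,150,0,0,-1],[-127,185,0,0,-1],[-127,185,0,0,-1],[-127,185,0,0,-1],[-127,185,0,0,-1]]
  ]
}}

```text
time: 5.72
eef_pos: [0.4046, -0.0252, 0.1203]
orientation: [0.89, 0.456, -0.0, -0.0]
ft_force: [0.3, -0.2, 0.2]
grip_width: 0.0001
grasp_force: 0.0
```

>>> {"method": "send_rows", "body": {
  "targets": [
    [[-4,-8,-20,0,-1],[-4,-8,-60,0,-1],[-4,-8,-90,0,-1],[-4,-8,-105,0,-1],[-4,-8,-110,0,-1],[-4,-8,-110,0,-1]]
  ]
}}

```text
time: 6.22
eef_pos: [0.4002, -0.0342, 0.0093]
orientation: [0.89, 0.455, -0.001, -0.0]
ft_force: [-0.7, 0.0, 0.0]
grip_width: -0.0001
grasp_force: 0.0
```

>>> {"method": "send_rows", "body": {
  "targets": [
    [[4,-3,0,0,-1],[8,-6,0,0,-1],[12,-9,0,0,-1],[17,-11,0,0.04,-1],[21,-14,0,0.08,-1],[25,-16,0,0.12,-1],[30,-18,0,0.16,-1],[34,-20,0,0.2,-1],[39,-22,0,0.23,-1],[44,-23,0,0.26,-1],[48,-25,0,0.28,-1],[53,-26,0,0.3,-1]]
  ]
}}

```text
time: 7.22
eef_pos: [0.4538, -0.061, 0.0109]
orientation: [0.812, 0.583, -0.0, 0.0]
ft_force: [-5.9, -0.1, 3.1]
grip_width: 0.0002
grasp_force: 2.5
```

>>> {"method": "send_rows", "body": {
  "targets": [
    [[-10,4,0,0,-1],[-20,8,20,0,-1],[-20,8,60,0,-1],[-10,-20,100,0,-1],[0,-60,110,0,-1],[0,-100,110,0,-1],[0,-140,110,0,-1],[0,-170,110,0,-1],[0,-170,110,0,-1]]
  ]
}}

```text
time: 7.97
eef_pos: [0.4531, -0.2377, 0.1211]
orientation: [0.815, 0.58, -0.0, 0.002]
ft_force: [-1.5, -0.8, -0.6]
grip_width: -0.0
grasp_force: 0.0
```

```bash
python3 -c "
from h import *
look((.52,-.05))"
```

```text
block xy 520.2 -35.9 size 82.9 121.7 yaw -15.8 | fence x -145.9 y -0.2 rel -21.0
block xy 520.2 -37.7 size 85.5 128.8 yaw -15.7 | fence x -146.1 y -2.0 rel -20.9
```

>>> {"method": "send_rows", "body": {
  "targets": [
    [[0,20,0,-0.12,0.18],[-5,40,0,-0.24,0.18],[-10,60,0,-0.36,0.18],[-15,85,0,-0.48,0.18],[-15,110,0,-0.6,0.18],[-15,135,0,-0.72,0.18],[-15,160,0,-0.84,0.18],[-15,187,0,-0.96,0.18],[-15,187,0,-1.08,0.18],[-15,187,0,-1.15,0.18],[-15,187,0,-1.15,0.18],[-15,187,0,-1.15,0.18]]
  ]
}}

```text
time: 9.07
eef_pos: [0.4389, -0.0422, 0.1207]
orientation: [0.999, 0.05, 0.0, -0.0]
ft_force: [-0.5, -0.3, -0.1]
grip_width: 0.0505
grasp_force: 0.0
```

>>> {"method": "send_rows", "body": {
  "targets": [
    [[-1,-8,-30,-0.01,0.18],[-1,-8,-70,-0.01,0.18],[-1,-8,-100,-0.01,0.18],[-1,-8,-112,-0.01,0.18],[-1,-8,-112,-0.01,0.18]]
  ]
}}

```text
time: 9.48
eef_pos: [0.4363, -0.0506, 0.006]
orientation: [0.999, 0.044, -0.002, -0.0]
ft_force: [-1.9, -0.4, 0.1]
grip_width: 0.0505
grasp_force: 0.0
```

>>> {"method": "send_rows", "body": {
  "targets": [
    [[5,0,0,0,0.18],[10,1,0,0,0.18],[15,1,0,0,0.18],[20,2,0,0,0.18],[25,2,0,0,0.18],[30,3,0,0,0.18],[35,3,0,0,0.18],[40,4,0,0,0.18],[45,4,0,0,0.18],[50,5,0,0,0.18],[50,5,0,0,0.18]]
  ]
}}

```text
time: 10.4
eef_pos: [0.4891, -0.0456, 0.0083]
orientation: [0.999, 0.043, 0.001, -0.0]
ft_force: [0.2, 1.1, -1.1]
grip_width: 0.0502
grasp_force: 0.0
```

```bash
python3 - <<'E'
from h import *
try: look((.545,-.05))
except Exception as e: print(e)
b=cv2.imread("pics/last_side.png");a=cv2.imread("pics/last_top.png")
cv2.imwrite("pics/b.png",np.vstack([cv2.resize(a[120:260,240:480],(720,300)),cv2.resize(b[130:290,200:480],(720,300))]))
E
```

```text
block xy 544.9 -24.6 size 81.6 118.9 yaw 1.3 | fence x -120.3 y 8.8 rel -3.9
block xy 545.8 -25.4 size 83.1 126.6 yaw 1.5 | fence x -119.5 y 8.0 rel -3.7
```

View pics/b.png

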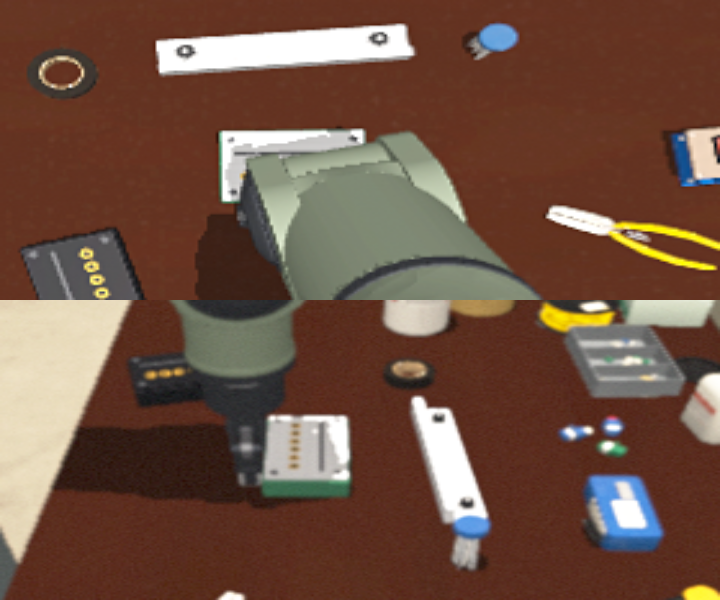

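The side and top views show the block nearly square to the fence and clear of it, at about fence x −120 mm, 4° off. I'll keep going with the two-finger push.

>>> {"method": "send_rows", "body": {
  "targets": [
    [[5,0,0,0,0.18],[10,1,0,0,0.18],[15,1,0,0,0.18],[20,2,0,0,0.18],[25,2,0,0,0.18],[30,3,0,0,0.18],[34,3,0,0,0.18],[38,3,0,0,0.18],[42,4,0,0,0.18],[42,4,0,0,0.18],[42,4,0,0,0.18],[42,4,0,0,0.18]]
  ]
}}

```text
time: 11.5
eef_pos: [0.5302, -0.0418, 0.0084]
orientation: [0.999, 0.043, 0.0, -0.0]
ft_force: [-0.2, -0.1, -0.0]
grip_width: 0.0507
grasp_force: 0.0
```

```bash
python3 - <<'E'
from h import *
look((.585,-.025))
E
```

```text
block xy 572.6 -53.8 size 140.1 194.4 yaw 15.8 | fence x -95.4 y -22.8 rel 10.6
block xy 584.4 -19.9 size 81.7 128.1 yaw 4.1 | fence x -80.5 y 9.9 rel -1.1
```

>>> {"method": "send_rows", "body": {
  "targets": [
    [[5,0,0,0,0.18],[10,1,0,0,0.18],[15,1,0,0,0.18],[19,2,0,0,0.18],[23,2,0,0,0.18],[26,2,0,0,0.18],[29,3,0,0,0.18],[32,3,0,0,0.18],[34,3,0,0,0.18],[34,3,0,0,0.18]]
  ]
}}

```text
time: 12.43
eef_pos: [0.5636, -0.039, 0.0082]
orientation: [0.999, 0.043, -0.0, 0.0]
ft_force: [-3.2, -0.2, 1.3]
grip_width: 0.0506
grasp_force: 1.1
```

>>> {"method": "send_rows", "body": {
  "targets": [
    [[1,0,0,0,0.18],[2,0,0,0,0.18],[3,0,0,0,0.18],[3,0,0,0,0.18]]
  ]
}}

```text
time: 12.77
eef_pos: [0.5665, -0.039, 0.0082]
orientation: [0.999, 0.043, -0.0, -0.0]
ft_force: [-4.9, -0.7, 0.2]
grip_width: 0.0505
grasp_force: 1.9
```

```bash
python3 - <<'E'
from h import *
look((.622,-.016))
E
```

```text
block xy 635.4 -33.2 size 184.3 217.0 yaw 17.8 | fence x -31.0 y -7.9 rel 12.6
block xy 637.2 -40.7 size 133.8 242.3 yaw 5.3 | fence x -29.9 y -15.6 rel 0.1
```

>>> {"method": "send_rows", "body": {
  "targets": [
    [[1,0,0,0,0.18],[2,0,0,0,0.18],[2,0,0,0,0.18]]
  ]
}}

```text
time: 13.12
eef_pos: [0.569, -0.0389, 0.0083]
orientation: [0.999, 0.043, 0.0, -0.0]
ft_force: [-3.1, 0.5, -2.1]
grip_width: 0.0503
grasp_force: 0.9
```

>>> {"method": "send_rows", "body": {
  "targets": [
    [[1,0,0,0,0.18],[2,0,0,0,0.18],[2,0,0,0,0.18]]
  ]
}}

```text
time: 13.37
eef_pos: [0.571, -0.0389, 0.0083]
orientation: [0.999, 0.043, 0.0, -0.0]
ft_force: [-2.3, -0.2, -1.6]
grip_width: 0.0504
grasp_force: 0.9
```

>>> {"method": "send_rows", "body": {
  "targets": [
    [[1,0,0,0,0.18],[2,0,0,0,0.18],[2,0,0,0,0.18]]
  ]
}}

```text
time: 13.62
eef_pos: [0.5729, -0.039, 0.0083]
orientation: [0.999, 0.043, 0.0, 0.0]
ft_force: [-3.6, 0.4, -1.3]
grip_width: 0.0506
grasp_force: 1.4
```

```bash
python3 - <<'E'
from h import *
b=cams.capture("side"); cv2.imwrite("pics/c.png",cv2.resize(b[170:270,270:430],(800,500),interpolation=cv2.INTER_CUBIC))
E
```

```text
(no output)
```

View pics/c.png

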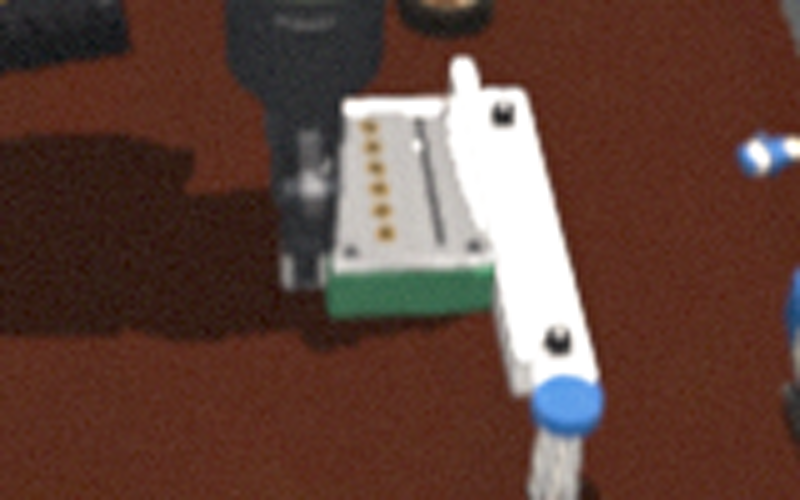

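The crop shows the block almost at the fence, with the end near (490,265) right at the front face. I'll keep creeping forward until the force rises.

>>> {"method": "send_rows", "body": {
  "targets": [
    [[1,0,0,0,0.18],[1,0,0,0,0.18]]
  ]
}}

```text
time: 13.83
eef_pos: [0.573, -0.0391, 0.0082]
orientation: [0.999, 0.043, -0.001, 0.0]
ft_force: [-8.9, -0.9, 3.2]
grip_width: 0.0501
grasp_force: 4.0
```

>>> {"method": "send_rows", "body": {
  "targets": [
    [[1,0,0,0,0.18],[1,0,0,0,0.18]]
  ]
}}

```text
time: 14.0
eef_pos: [0.5732, -0.0392, 0.0081]
orientation: [0.999, 0.043, -0.002, 0.0]
ft_force: [-13.6, -1.2, 7.2]
grip_width: 0.0508
grasp_force: 6.6
```

>>> {"method": "send_rows", "body": {
  "targets": [
    [[1,0,0,0,0.18],[1,0,0,0,0.18]]
  ]
}}

```text
time: 14.17
eef_pos: [0.5734, -0.0394, 0.008]
orientation: [0.999, 0.043, -0.002, 0.0]
ft_force: [-16.7, -0.7, 9.8]
grip_width: 0.0505
grasp_force: 8.9
```

>>> {"method": "send_rows", "body": {
  "targets": [
    [[1,0,0,0,0.18],[2,0,0,0,0.18],[3,0,0,0,0.18],[3,0,0,0,0.18],[3,0,0,0,0.18]]
  ]
}}

```text
time: 14.58
eef_pos: [0.5735, -0.0393, 0.0076]
orientation: [0.999, 0.043, -0.005, 0.0]
ft_force: [-34.5, -0.5, 22.2]
grip_width: 0.0504
grasp_force: 17.0
```

>>> {"method": "send_rows", "body": {
  "targets": [
    [[-5,0,0,0,0.18],[-12,-1,0,0,0.18],[-25,-2,0,0,0.18],[-45,-4,10,0,0.18],[-50,-10,50,0,0.18],[-60,-40,90,0,0.18],[-60,-80,110,0,0.18],[-60,-120,110,0,0.18],[-70,-160,110,0,0.18],[-80,-190,110,0,0.18],[-80,-190,110,0,0.18],[-80,-190,110,0,0.18]]
  ]
}}

```text
time: 15.58
eef_pos: [0.4981, -0.2315, 0.1185]
orientation: [0.999, 0.041, 0.001, 0.001]
ft_force: [0.2, 1.5, -1.0]
grip_width: 0.0503
grasp_force: 0.0
```

```bash
python3 - <<'E'
from h import *
a=cams.capture("top"); b=cams.capture("side")
cv2.imwrite("pics/d.png",np.vstack([cv2.resize(a[130:200,270:420],(750,350),interpolation=cv2.INTER_CUBIC),cv2.resize(b[175:255,280:430],(750,250),interpolation=cv2.INTER_CUBIC)]))
for t in("tape_1","sleeve_vial","side_cutter","solvent_bottle","fibre_stripper"):
    r=spotter.pinpoint(t,"top"); print(t,[(x["p"],np.round(to_world(x["centre"],"top",0)[0,:2],3)) for x in r[:1]])
# near (robot-side) and short top edges from bright mask, top view, restricted to rows below the fence edge
m=bright(a,to_px([.61,-.016,.038],"top")[0]); 
c=max(cv2.findContours(m,cv2.RETR_EXTERNAL,cv2.CHAIN_APPROX_NONE)[0],key=cv2.contourArea)
P=to_world(c,"top",.038)[:,:2]-O; cs,sn=np.cos(TH),np.sin(TH); Q=P@np.array([[cs,-sn],[sn,cs]])*1000
B=Q[(Q[:,0]<-20)]; near=B[(B[:,0]<-70)&(B[:,1]>B[:,1].min()+8)&(B[:,1]<B[:,1].max()-8)]
k=np.polyfit(near[:,1],near[:,0],1); print("y range",B[:,1].min(),B[:,1].max(),"near edge x at mid",np.polyval(k,B[:,1].mean()),"tilt deg",np.degrees(k[0]))
E
```

```text
tape_1 [(0.83, array([0.66 , 0.171]))]
sleeve_vial [(0.58, array([ 0.69, -0.19]))]
side_cutter [(0.54, array([0.447, 0.309]))]
solvent_bottle [(0.85, array([0.674, 0.329]))]
fibre_stripper [(0.7, array([ 0.622, -0.019]))]
y range -50.46544803933558 70.86154278381264 near edge x at mid -80.00360452633988 tilt deg -0.13165226219961668
```

View pics/d.png

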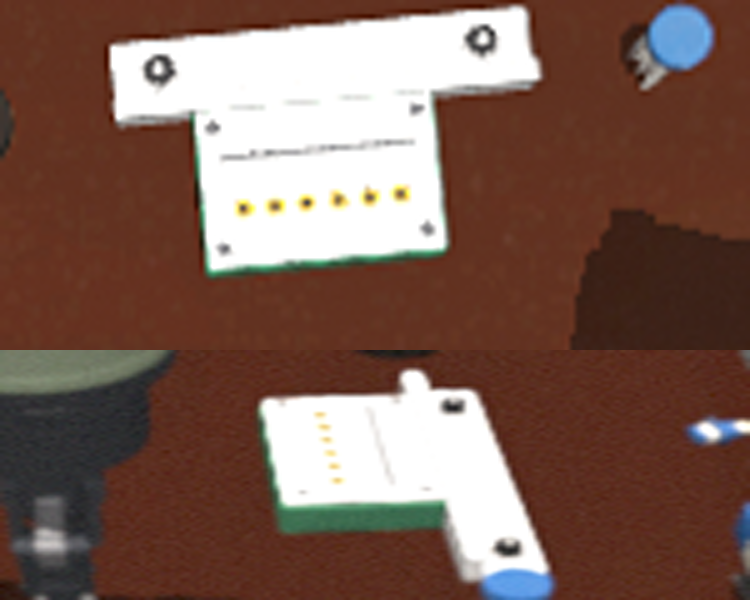

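The final view shows the block's long side flush with the fence front. The measured tilt is about 0.1° and it sits about 10 mm off-centre, inside the fence ends. The bystanders found in the pictures haven't moved and the robot is clear.

```bash
python3 -c "
from station import ctrl
print(ctrl.close_job())"
```

```text
the job is handed in; nothing more can be done
None
```

The green block's long side lies flat against the fence, about 0.1° off and 10 mm off-centre within the fence's length; the robot is clear, nothing else appears to have moved, and the job is handed in (no verdict was returned).

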